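# Shut and lock the fastener case

## Robot

A 6-joint arm with a two-finger parallel gripper is mounted at the origin on the work surface. World frame = base frame: x ahead of the robot, y to its left, z up, the work surface at z = 0. Lengths are in mm, angles in rad, forces in N, time in s.
With the tool pointing down it reaches from about 350 to 975 mm from the base axis. Payload 7.1 kg.
Tool frame: the origin (TCP) lies at the very end of the fingers, on their centre line; the grasp point (between the pads) lies 19 mm behind it (ctrl.pinch_z is the z of the grasp point in the tool frame, in mm); z points along the fingers, y is the direction in which the jaws open and shut (so a half turn about z gives the same grasp; the last joint's range is limited). The gripper opens to 88 mm and grips with 3 to 60 N. Pads are 20 mm wide; open, the fingers measure 115 mm over their backs; the gripper's body (75 mm by 178 mm) begins 61 mm behind the grasp point.
Start: joints at [1.294, 0.423, 1.63, -0, 1.089, -0.019], TCP at [159.315, 604.337, 222.675] pointing down, gripper open.
Joint ranges: [-3, 3], [-0.9, 2.11], [0.09, 2.58], [-1.31, 4.45], [0.11, 2.69], [-2.54, 2.54]. Speed limits (rad/s): [2.39, 2.39, 3.01, 3.14, 3.14, 3.14].

## Interface

Orientations are given as a rotation vector (axis times angle).
In Python, from workcell import get_obs, optics, ctrl gives the robot as it stands.
- The arm moves only by the shell command python3 -m jog 'ROWS'. ROWS is a JSON object of lists of equal length, an entry for each row: "delta_rot": the turn, a rotation vector about the tool's x, y, z in rad, a list of three; "translation": the shift along the tool's x, y, z in mm, a list of three; "hand": the opening, from -1 (shut) to 1 (fully open). In form: {"delta_rot": [[rx, ry, rz], ...], "translation": [[x, y, z], ...], "hand": [hand, ...]}. A call has 1 to 5 rows; each row is the pose to reach, as a shift and turn from the pose commanded when the call began, along the tool's axes at that moment; what a row does not reach only later rows make up. A row lasts 1/10 s, in which the tool goes at most 50 mm and 8.59 degrees, less where a joint would pass 70% of its speed; a pose out of reach is approached as far as the arm can. A call with a gripper value outside its range is refused whole. The fingers move at their own pace and stop on an object; the grip force is fixed at half the most. Time passes only in rows, so rows that repeat a pose let the fingers close. It gives the time, the measured TCP pose, the force and the opening at its end, in the units of the state.
- get_obs(): the state, without advancing time (a new reading comes with each control period).
- optics.get_image(name): name is "scene" or "top" or "wrist"; returns the picture (384x512x3 uint8, red, green, blue); there is no depth.
- optics.calibration(name): a dict with "intrinsics" (3x3 intrinsics, pixels), "k1" (the pictures are not rectified: a ray, as slopes to the right and down, at radius r is drawn at 1 + k1 r^2 times it, then the intrinsics apply), "cam_to_world" (4x4, takes a point from camera to world coordinates). Camera axes: x right, y up, looking along -z (the intrinsics and any distortion apply to the point x, -y, -z); pixel columns grow to the right and rows downward; lengths in mm; the calibration is good to about 2 mm. A picture is of the moment at which its call begins: read the wrist's pose just before it. calibration takes no time and is no camera call; for the wrist camera it gives the pose at the moment of the call.
- ctrl.close_job(): hands the job in, once; it reports no verdict.
The state is a dict: "t": time; "qpos": joint angles; "qvel": joint speeds; "joint_torque": joint torques, N m; "ee_pos": TCP position; "orientation": TCP orientation; "ft_force": force on the tool from outside, world axes, zero at the start; "moment": the same for the moment, N m; "width": finger opening in mm.
Only numpy, scipy, OpenCV 4.12 (cv2) and the standard library are available. Lean on these libraries where they do the work, as an engineer would, in place of code of your own. Each camera call takes 0.05 s, during which the arm holds its last target. There are 200 camera calls.

## Task

Push the lid of the red fastener case fully shut, then take the flat-blade driver from the wooden rack, seat its blade in the slotted screw on the lid and, keeping it pushed down, turn the screw clockwise a quarter turn until it stops. Put the driver back upright in the hole of the rack it came from; turn the screw only with the driver, not with the fingers, and leave the other driver, the caster, the can and the jar where they are.

Things in the scene. Friction and masses are not known exactly. Their poses are not given: they have to be found in the camera images.
- case: Red steel box fixed to the bench, 160 (x) by 200 (y) by 60 mm high, walls 5 mm, bolts inside, with a hinged aluminium lid. Origin: centre of its underside; z up; x points from the lid's free edge to its hinge. The hinge line runs along the case's y at x = +80 mm, z = 64 mm.
- lid_edge (a point): Middle of the lid's free edge on its outer (top) face. The lid is a plate 163 mm long (hinge to edge), 200 mm wide, 8 mm thick (4 mm either side of the plane through the hinge line). Shut, its top is 68 mm above the bench. The screw stands on its outer face 125 mm from the hinge line, midway along the width, up to 16 mm proud.
- lid (a joint): Hinge angle of the lid in rad: 0 shut; begins 0.75 to 1.2 open, leaning over the case, the free edge up and on the robot's side of the hinge. The stiff hinge holds it at any angle without springing back; a push of about 2 to 6 N near the free edge, on the outer (upper, far) face, shuts it.
- screw_head: Round steel head of the screw on the lid, 41 mm diameter, with one straight slot: 9 mm wide, about 30 mm long (closed at both ends by the rim), 6 mm deep, dark floor. Origin: centre of the slot's floor, 78 mm above the bench with the lid shut and 71 mm when driven home. x along the slot (either end alike), z out of the lid. Moves with lid and screw.
- screw_turn (a joint): Turn of the screw in rad, clockwise from above: 0 undriven (begins 0 to 0.15), 1.57 at its end stop. Friction of 0.15 N m holds it; pushing alone does not turn it. As it turns it sinks into the lid, 4.5 mm per rad (7 mm in all), more than the slot is deep: push the driver down after it or the blade leaves the slot.
- rack: Fixed wooden rack, 90 (x) by 240 (y) mm, its top board 100 mm above the bench, with two 37 mm holes at y = +60 and -60 mm, x = 0. Origin: centre of its underside; z up. Each hole holds a driver hanging upright by its 48 mm collar, the tip 24 mm above the bench.
- driver: Flat-blade driver, 172 mm long, 0.2 to 0.4 kg, in either hole. Origin: middle of the blade's lower edge; z up the shaft; x along the blade's width. Blade 24 (x) by 5 (y) mm, 18 high; shaft 12 mm; collar 48 mm, z = 76 to 82 mm; square black handle 36 by 36 mm, sides parallel to x and y, z = 82 to 172 mm. Known by its tall square handle.
- nut_driver: The other driver in the rack, not to be used: round waisted black handle (38 mm diameter), 150 mm long, a round socket at its tip. Origin: centre of the tip; z up the shaft.
- caster: Loose bystander: a caster wheel standing on its plate, 98 mm high. Origin: centre of its underside.
- can: Loose bystander: an aluminium can, 66 mm across, 105 mm high. Origin: centre of its underside.
- jar: Loose bystander: a glass jar, 70 mm across, 90 mm high. Origin: centre of its underside.
Not all that is in view belongs to the job. What is shaped like the driver but blue or green is not meant.

How it is judged:
By the outcome, as a careful person would: the job done as asked, in the order asked, and still so for the second after the job is handed in, with the robot touching nothing.
It also fails if it takes over 72 s, if anything falls off the work surface, if the arm or the gripper's body presses on something with over 40 N, if the wrist force passes 120 N, or if a joint passes its speed limit or range.

## Working session

There is one attempt and no reset: what is moved stays moved. The work goes in short steps, Python scripts to look and compute and a shell command to move; the robot and the scene stay as the last step left them, time stands still between calls to the robot, and variables do not carry over. Pictures are saved under pics/ and viewed, about 8 in all and at most 12, crops included, and the job is handed in when it is done.

```bash
mkdir -p pics; ls
cat > h.py <<'E'
import numpy as np, cv2
from workcell import get_obs, optics, ctrl
from scipy.spatial.transform import Rotation as R
def snap(n,f):
    im=optics.get_image(n)[:,:,::-1].copy(); cv2.imwrite('pics/'+f,im); return im
def ray(n,uv,c=None):
    c=c or optics.calibration(n); K=np.array(c['intrinsics'],float); T=np.array(c['cam_to_world'],float)
    d=(np.array(uv,float)-[K[0,2],K[1,2]])/[K[0,0],K[1,1]]; s=d.copy()
    for _ in range(20): s=d/(1+c['k1']*(s@s))
    return T[:3,3], T[:3,:3]@np.array([s[0],-s[1],-1])
def plane(n,uv,z,c=None):
    o,d=ray(n,uv,c); return o+d*(z-o[2])/d[2]
def proj(n,P,c=None):
    c=c or optics.calibration(n); K=np.array(c['intrinsics'],float); T=np.array(c['cam_to_world'],float)
    p=T[:3,:3].T@(np.array(P,float)-T[:3,3]); s=np.array([p[0],-p[1]])/-p[2]; s=s*(1+c['k1']*(s@s))
    return s*[K[0,0],K[1,1]]+[K[0,2],K[1,2]]
def tri(a,b):
    (o1,d1),(o2,d2)=a,b; d1=d1/np.linalg.norm(d1); d2=d2/np.linalg.norm(d2)
    t=np.linalg.lstsq(np.c_[d1,-d2],o2-o1,rcond=None)[0]; p,q=o1+d1*t[0],o2+d2*t[1]
    return (p+q)/2,np.linalg.norm(p-q)
def to_tool(P):  # world point -> shift in present tool axes
    s=get_obs(); return R.from_rotvec(s['orientation']).inv().apply(np.array(P)-s['ee_pos'])
E
python3 - <<'E'
from h import *
np.set_printoptions(precision=3,suppress=True)
a=snap('scene','s0.png');b=snap('top','t0.png')
cv2.imwrite('pics/st0.png',cv2.resize(np.vstack([a,b]),None,fx=.78,fy=.78))
s=get_obs();print(s); print(R.from_rotvec(s['orientation']).as_matrix())
for n in('scene','top'):print(optics.calibration(n))
E
```

```text
pics
{'t': 0.1, 'qpos': array([ 1.294,  0.424,  1.631, -0.   ,  1.089, -0.019]), 'qvel': array([ 0.001, -0.002, -0.001,  0.   ,  0.   , -0.   ]), 'joint_torque': array([ -0.001, -54.561, -27.432,   0.064,   0.019,  -0.   ]), 'ee_pos': array([159.19 , 603.867, 221.989]), 'orientation': array([-0.404, -3.115,  0.002]), 'ft_force': array([-0.703, -0.009,  0.234]), 'moment': array([-0.03 , -0.08 , -0.056]), 'width': 88.20196463324307}
[[-0.967  0.255 -0.   ]
 [ 0.255  0.967 -0.001]
 [ 0.    -0.001 -1.   ]]
{'intrinsics': array([[415.437,   0.   , 258.763],
       [  0.   , 415.437, 191.363],
       [  0.   ,   0.   ,   1.   ]]), 'k1': 0.04220655944620045, 'cam_to_world': array([[  -0.615,   -0.581,    0.533, 1193.964],
       [   0.789,   -0.447,    0.423,  642.139],
       [  -0.008,    0.68 ,    0.733,  950.344],
       [   0.   ,    0.   ,    0.   ,    1.   ]])}
{'intrinsics': array([[381.481,   0.   , 253.28 ],
       [  0.   , 381.481, 191.454],
       [  0.   ,   0.   ,   1.   ]]), 'k1': -0.10253296944093465, 'cam_to_world': array([[  -0.013,    0.989,   -0.147,  383.673],
       [  -0.999,   -0.018,   -0.037,  111.17 ],
       [  -0.04 ,    0.147,    0.988, 1017.614],
       [   0.   ,    0.   ,    0.   ,    1.   ]])}
```

View pics/st0.png

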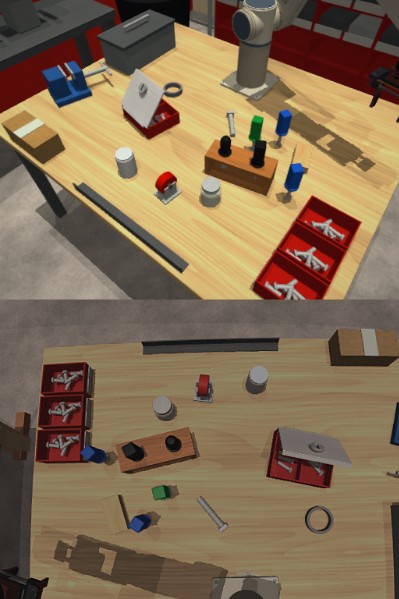

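The composite shows the rack at about (205,580) in the full top image and the case at (395,590-384) on the right. In the rack there is a big squarish handle on the left and a round one on the right. Two enlarged crops will confirm which is which.

Run:
```python
from h import *
a=cv2.imread('pics/s0.png');b=cv2.imread('pics/t0.png')
def c(im,x,y,w,h,f):return cv2.resize(im[y:y+h,x:x+w],(w*f,h*f),interpolation=cv2.INTER_CUBIC)
A=np.vstack([c(b,140,155,130,75,3),c(a,255,165,130,75,3)])
B=np.vstack([c(b,335,155,130,75,3),c(a,140,75,130,75,3)])
cv2.imwrite('pics/c1.png',np.hstack([A,B]))
```

```text
(no output)
```

View pics/c1.png

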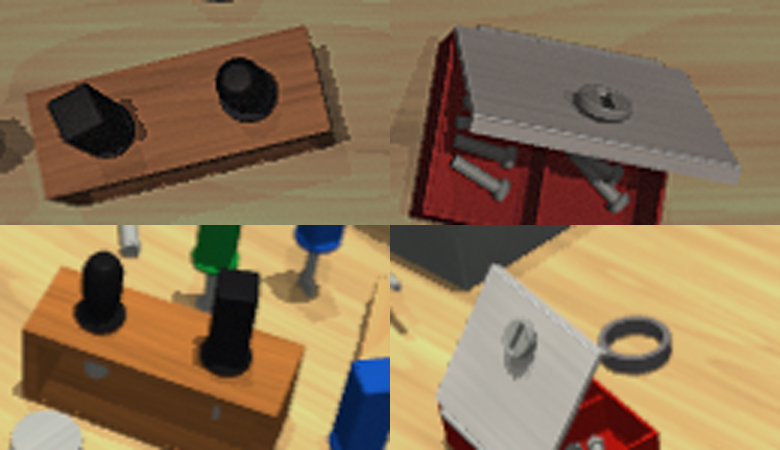

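Candidates: the black tall handle at top-image (170,193) has a flat square top, so it is the flat-blade driver (the rack's left hole). The one at (222,184) is round and waisted, so it is the nut driver. The blue and green ones are out. The lid is leaning open, with the screw at top (407,188) and scene (183,113).

Run:
```python
from h import *
np.set_printoptions(precision=1,suppress=True)
t=lambda x,y:(140+x/3-1/3,155+y/3-1/3)
tc=lambda x,y:(335+(x-390)/3-1/3,155+y/3-1/3)
s=lambda x,y:(255+x/3-1/3,165+(y-225)/3-1/3)
sc=lambda x,y:(140+(x-390)/3-1/3,75+(y-225)/3-1/3)
C=[plane('top',t(*p),100) for p in[(27,95),(303,28),(332,133),(45,198)]]
for c in C:print(c)
print('len',[np.linalg.norm(C[i]-C[(i+1)%4]) for i in range(4)],'centre',sum(C)/4)
r=(C[1]+C[2]-C[0]-C[3]); print('yaw of -y axis',np.arctan2(r[1],r[0]))
Cs=[plane('scene',s(*p),100) for p in[(63,267),(23,330),(277,418),(304,347)]]
print('scene corners',Cs,sum(Cs)/4)
T=lambda a,b:tri(ray('top',tc(*a)),ray('scene',sc(*b)))
for n,a,b in[('edge-',(740,166),(492,265)),('edge+',(472,118),(607,355)),('hinge-',(685,70),(440,405)),('screw',(605,100),(518,340))]:print(n,*T(a,b))
print('hinge+',plane('top',tc(455,28),66),'hinge-',plane('top',tc(685,70),66))
# driver top face
print('drv',T and tri(ray('top',t(82,106)),ray('scene',s(240,282))), plane('top',t(82,112),190),plane('top',t(236,78),168))
```

```text
[538.2 405.8 100. ]
[589.5 176.  100. ]
[502.1 153.2 100. ]
[452.7 388.5 100. ]
len [np.float64(235.42769905171795), np.float64(90.30758081844341), np.float64(240.40148442498545), np.float64(87.29624249555607)] centre [520.6 280.9 100. ]
yaw of -y axis -1.357556815029022
scene corners [array([506.4, 159.5, 100. ]), array([593.8, 178.5, 100. ]), array([541.2, 412.2, 100. ]), array([456. , 391.1, 100. ])] [524.3 285.3 100. ]
edge- [ 456.3 -287.7  197.9] 2.5200059878511563
edge+ [494.4 -91.3 193.5] 7.270419218502692
hinge- [ 550.2 -310.9   57.7] 10.141381399036774
screw [ 510.5 -200.3  171.4] 2.744346315988308
hinge+ [ 591.3 -116.2   66. ] hinge- [ 551.7 -312.    66. ]
drv (array([510.6, 337.8, 195.2]), np.float64(10.049490668220889)) [509.4 334.7 190. ] [536.6 222.4 168. ]
```

Measurements agree: rack top 240x89 mm, centre near (522,283), driver in its +y hole near (510,341). The lid is about 0.92 rad open with a 163 mm radius, hinge centre (571,-214). I move over the lid with the fingers shut.

```bash
python3 -m jog '{"delta_rot":[[0,0,0],[0,0,0],[0,0,0],[0,0,0],[0,0,0]],"translation":[[-32,-37,-10],[-64,-74,-20],[-96,-112,-30],[-128,-149,-40],[-160,-186,-50]],"hand":[-1,-1,-1,-1,-1]}'
python3 -m jog '{"delta_rot":[[0,0,0],[0,0,0],[0,0,0],[0,0,0],[0,0,0]],"translation":[[-32,-37,0],[-64,-74,0],[-96,-112,0],[-128,-149,0],[-160,-186,0]],"hand":[-1,-1,-1,-1,-1]}'
python3 -m jog '{"delta_rot":[[0,0,0],[0,0,0],[0,0,0],[0,0,0],[0,0,0]],"translation":[[-32,-37,0],[-64,-74,0],[-96,-112,0],[-128,-149,0],[-160,-186,0]],"hand":[-1,-1,-1,-1,-1]}'
```

```text
t: 0.6
ee_pos: [266.6, 382.2, 272.6]
orientation: [-0.403, -3.116, 0.001]
ft_force: [1.3, -0.4, -1.2]
width: 51.5
t: 1.1
ee_pos: [373.9, 161.6, 272.6]
orientation: [0.403, 3.115, 0.0]
ft_force: [0.3, 0.7, 0.5]
width: 11.4
t: 1.6
ee_pos: [481.3, -59.3, 272.5]
orientation: [-0.405, -3.115, -0.0]
ft_force: [0.8, 1.2, 0.1]
width: 0.6
```

```bash
python3 -m jog '{"delta_rot":[[0,0,0],[0,0,0],[0,0,0],[0,0,0],[0,0,0]],"translation":[[-37,-42,0],[-74,-85,0],[-74,-85,36],[-74,-85,72],[-74,-85,72]],"hand":[-1,-1,-1,-1,-1]}'
python3 -m jog '{"delta_rot":[[0,0,0],[0,0,0],[0,0,0],[0,0,0],[0,0,0]],"translation":[[10,0,8],[20,-1,14],[27,-1,18],[36,-2,24],[46,-3,32]],"hand":[-1,-1,-1,-1,-1]}'
python3 - <<'E'
from h import *
a=snap('scene','s1.png');b=snap('top','t1.png')
f=lambda im,x,y:cv2.resize(im[y:y+130,x:x+170],None,fx=3,fy=3)[:, :390]
cv2.imwrite('pics/c2.png',np.hstack([f(b,325,120),f(a,130,50)]))
E
```

```text
t: 2.1
ee_pos: [527.5, -157.8, 195.9]
orientation: [-0.405, -3.106, -0.003]
ft_force: [-1.3, 0.4, 0.6]
width: 0.1
t: 2.6
ee_pos: [485.6, -149.2, 169.2]
orientation: [0.403, 3.113, -0.001]
ft_force: [1.2, -0.6, 0.8]
width: 0.4
```

View pics/c2.png

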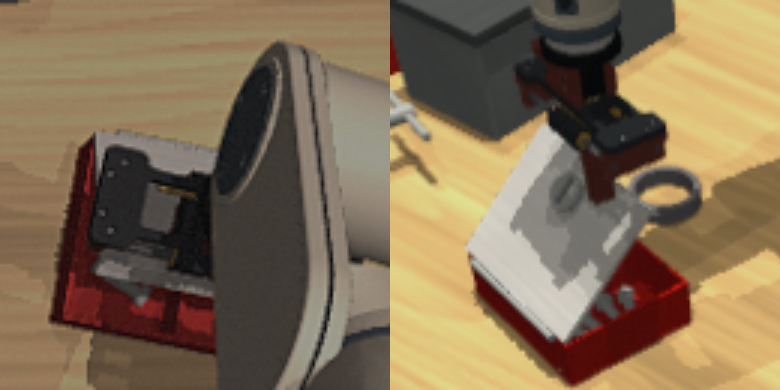

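The view shows shut fingers on the outer face of the lid near its free edge, beside the screw. I continue along the arc.

```bash
python3 -m jog '{"delta_rot":[[0,0,0],[0,0,0],[0,0,0],[0,0,0],[0,0,0]],"translation":[[14,-1,17],[20,-1,27],[25,-1,37],[29,-2,46],[33,-2,56]],"hand":[-1,-1,-1,-1,-1]}'
python3 -m jog '{"delta_rot":[[0,0,0],[0,0,0],[0,0,0],[0,0,0],[0,0,0]],"translation":[[3,0,11],[5,0,21],[7,0,31],[8,0,39],[8,0,44]],"hand":[-1,-1,-1,-1,-1]}'
python3 -m jog '{"delta_rot":[[0,0,0],[0,0,0],[0,0,0]],"translation":[[0,0,2],[0,0,4],[0,0,4]],"hand":[-1,-1,-1]}'
```

```text
t: 3.2
ee_pos: [453.3, -143.0, 112.0]
orientation: [0.404, 3.115, -0.0]
ft_force: [0.6, -0.8, 0.2]
width: 0.3
t: 3.7
ee_pos: [445.1, -140.7, 67.9]
orientation: [-0.404, -3.115, -0.0]
ft_force: [-9.2, 3.6, 53.3]
width: 0.5
t: 4.0
ee_pos: [445.2, -140.7, 67.7]
orientation: [-0.404, -3.115, -0.0]
ft_force: [-14.7, 5.2, 54.5]
width: 0.6
```

The lid stopped at z≈68 mm, the shut height. I back off and look at the screw with the wrist and top cameras.

```bash
python3 -m jog '{"delta_rot":[[0,0,0],[0,0,0],[0,0,0],[0,0,0],[0,0,0]],"translation":[[0,0,-50],[0,0,-100],[0,-20,-150],[0,-48,-190],[0,-48,-190]],"hand":[1,1,1,1,1]}'
python3 - <<'E'
from h import *
np.set_printoptions(precision=1,suppress=True)
s=get_obs();c=optics.calibration('wrist');print(s['ee_pos'],c)
w=snap('wrist','w2.png');a=snap('scene','s2.png')
print(proj('wrist',[449,-189,84],c),proj('scene',[449,-189,84]))
cv2.imwrite('pics/c3.png',np.hstack([w,cv2.resize(a[50:146,140:236],(288,288))[:, :]]) if 0 else np.hstack([cv2.resize(w,(500,375)),cv2.resize(a[60:160,140:220],(300,375))]))
E
```

```text
t: 4.5
ee_pos: [436.0, -190.5, 260.1]
orientation: [0.405, 3.105, -0.006]
ft_force: [0.6, 1.1, -0.5]
width: 36.9
[ 436.  -190.5  260.1] {'intrinsics': array([[342.4,   0. , 256.7],
       [  0. , 342.4, 188.6],
       [  0. ,   0. ,   1. ]]), 'k1': -0.016851132825554855, 'cam_to_world': array([[   0.3,   -0.9,   -0.3,  364.8],
       [   1. ,    0.2,    0.1, -170.9],
       [  -0. ,   -0.3,    1. ,  421.4],
       [   0. ,    0. ,    0. ,    1. ]])}
[261.4 179. ] [201.3 126.8]
```

View pics/c3.png

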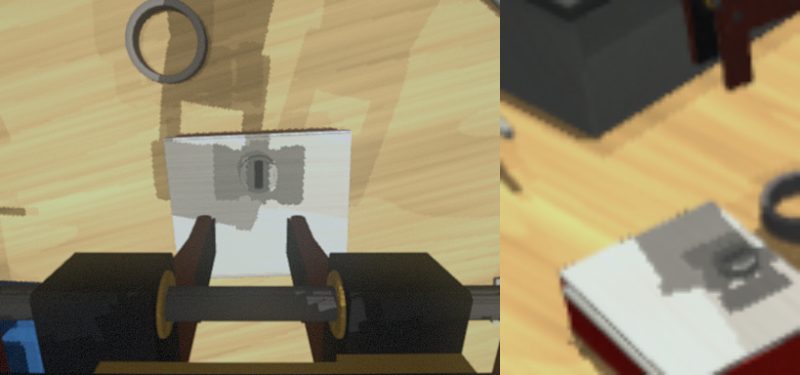

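The lid is flat and shut, and the screw is at wrist pixel ~(265,179) against a predicted (261,179). Its dark slot runs almost along the image's vertical. I extract the slot numerically.

Run:
```python
from h import *
np.set_printoptions(precision=2,suppress=True)
c=optics.calibration('wrist');w=cv2.imread('pics/w2.png');g=cv2.cvtColor(w,6)
p=g[155:205,240:292];print(p.min(),np.median(p))
for th in(60,75,90):
    m=(p<th).astype('u1');n,l,st,ce=cv2.connectedComponentsWithStats(m)
    i=1+np.argmax([ -np.hypot(*(ce[k]-[25,24]))+ (st[k,4]>20)*100 for k in range(1,n)])
    ys,xs=np.where(l==i);P=np.array([plane('wrist',(x+240,y+155),78,c)[:2] for x,y in zip(xs,ys)])
    q=cv2.minAreaRect(P.astype('f4'));C=np.cov(P.T);e,v=np.linalg.eigh(C)
    print(th,len(xs),P.mean(0),q,'yaw',np.arctan2(*v[::-1,1]),np.sqrt(12*e))
K=lambda *q:plane('wrist',(q[0]*1.024,q[1]*1.024),68,c)
L=[K(166,138),K(350,131),K(347,273)];print(L)
```

```text
57 128.0
60 1 [ 442.06 -178.96] ((442.0633850097656, -178.95657348632812), (0.0, 0.0), 0.0) yaw nan [nan nan]
75 198 [ 445.3  -182.27] ((445.6048278808594, -182.4626922607422), (7.2049078941345215, 27.28597640991211), 75.32569885253906) yaw 2.8996013542744534 [ 7.58 28.37]
90 232 [ 445.6  -182.61] ((446.01190185546875, -183.10769653320312), (8.116443634033203, 30.44047737121582), 75.63594055175781) yaw 2.8973270085471956 [ 8.26 30.  ]
[array([ 385.8 , -266.45,   68.  ]), array([427.96, -79.17,  68.  ]), array([ 590.37, -112.27,   68.  ])]<stdin>:9: RuntimeWarning: Degrees of freedom <= 0 for slice
  c *= np.true_divide(1, fact)
  c *= np.true_divide(1, fact)
```

Slot size comes out 8.3x30 mm (given 9x30), centre (445.6,-182.6), yaw about -0.244. Next I go above the driver for its handle position and yaw.

```bash
python3 -m jog '{"delta_rot":[[0,0,0],[0,0,0],[0,0,0],[0,0,0],[0,0,0]],"translation":[[5,40,-20],[11,88,-40],[17,136,-60],[23,184,-70],[29,232,-70]],"hand":[1,1,1,1,1]}'
python3 -m jog '{"delta_rot":[[0,0,0],[0,0,0],[0,0,0],[0,0,0],[0,0,0]],"translation":[[6,48,0],[12,96,0],[18,144,0],[24,192,0],[30,240,0]],"hand":[1,1,1,1,1]}'
python3 -m jog '{"delta_rot":[[0,0,0],[0,0,0],[0,0,0]],"translation":[[5,48,0],[5,60,0],[5,60,0]],"hand":[1,1,1]}'
python3 - <<'E'
from h import *
np.set_printoptions(precision=3,suppress=True)
s=get_obs();c=optics.calibration('wrist');print(s['ee_pos'],s['qpos'])
w=snap('wrist','w3.png')
np.save('c3.npy',c,allow_pickle=True)
for z in(196,106,100):print(proj('wrist',[509.8,341.6,z],c))
cv2.imwrite('pics/v3.png',w)
E
```

```text
t: 5.1
ee_pos: [463.8, 44.7, 323.9]
orientation: [-0.404, -3.115, -0.0]
ft_force: [1.0, -0.5, -0.1]
width: 84.7
t: 5.6
ee_pos: [494.7, 284.4, 321.6]
orientation: [-0.402, -3.112, 0.004]
ft_force: [0.6, -0.3, -0.3]
width: 88.1
t: 5.9
ee_pos: [505.5, 342.7, 321.5]
orientation: [-0.399, -3.113, 0.004]
ft_force: [-0.0, -0.1, 0.4]
width: 87.6
[505.497 342.717 321.541] [ 0.576  0.31   1.561 -0.     1.275 -0.74 ]
[256.747 186.689]
[256.963 166.227]
[256.973 165.187]
```

View pics/v3.png

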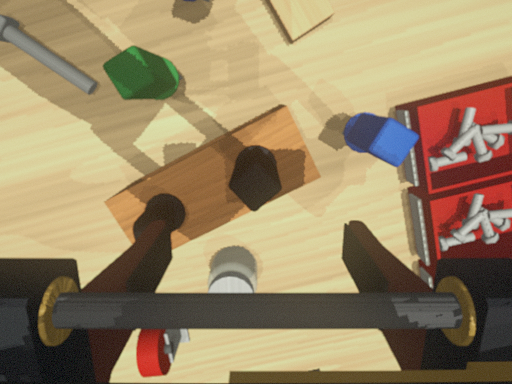

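The handle's top is at (256,187), as predicted. I stretch the contrast to read the top face's corners.

Run:
```python
from h import *
np.set_printoptions(precision=2,suppress=True)
c=np.load('c3.npy',allow_pickle=True).item();w=cv2.imread('pics/w3.png')
p=w[135:225,215:300].astype(float)
g=cv2.cvtColor(w,6)[135:225,215:300]
m=(g<45).astype('u1');n,l,st,_=cv2.connectedComponentsWithStats(m);i=1+st[1:,4].argmax()
ct=cv2.findContours((l==i).astype('u1'),0,2)[0][0]
ap=cv2.approxPolyDP(ct,2.5,True)[:,0]+[215,135];print(ap.tolist())
for q in ap:
    print(q,plane('wrist',q,196,c)[:2],plane('wrist',q,106,c)[:2])
cv2.imwrite('pics/c4.png',cv2.resize(np.clip(p*5,0,255).astype('u1'),None,fx=6,fy=6,interpolation=cv2.INTER_CUBIC))
```

```text
[[260, 151], [259, 155], [252, 153], [258, 158], [256, 160], [247, 155], [251, 151], [246, 156], [239, 155], [244, 158], [237, 159], [239, 162], [230, 181], [233, 190], [230, 183], [234, 180], [237, 185], [236, 181], [245, 181], [237, 179], [243, 173], [247, 174], [245, 168], [252, 166], [255, 160], [266, 166], [266, 162], [265, 167], [259, 161], [264, 156], [259, 158]]
[260 151] [480.27 352.13] [493.99 349.2 ]
[259 155] [483.37 350.46] [498.05 347.  ]
[252 153] [480.22 345.15] [493.92 340.03]
[258 158] [485.65 348.99] [501.04 345.08]
[256 160] [486.89 346.91] [502.67 342.34]
[247 155] [480.8 340.6] [494.69 334.07]
[251 151] [478.36 344.76] [491.47 339.53]
[246 156] [481.42 339.56] [495.49 332.7 ]
[239 155] [479.09 334.03] [492.44 325.44]
[244 158] [482.65 337.47] [497.11 329.95]
[237 159] [481.98 331.47] [496.23 322.08]
[239 162] [484.91 332.43] [500.07 323.34]
[230 181] [499.05 320.46] [518.63 307.63]
[233 190] [507.48 320.8 ] [529.71 308.07]
[230 183] [500.77 319.98] [520.89 306.99]
[234 180] [499.06 324.06] [518.65 312.35]
[237 185] [504.02 325.38] [525.16 314.08]
[236 181] [500.35 325.49] [520.35 314.23]
[245 181] [502.31 333.04] [522.92 324.14]
[237 179] [498.86 326.81] [518.38 315.96]
[243 173] [495.04 333.22] [513.37 324.38]
[247 174] [496.75 336.32] [515.62 328.45]
[245 168] [491.24 336.03] [508.38 328.06]
[252 166] [491.06 342.28] [508.15 336.27]
[255 160] [486.67 346.09] [502.39 341.26]
[266 166] [494.07 353.88] [512.1  351.49]
[266 162] [490.7  354.73] [507.68 352.61]
[265 167] [494.7  352.83] [512.93 350.12]
[259 161] [488.36 349.17] [504.61 345.31]
[264 156] [485.26 354.35] [500.54 352.12]
[259 158] [485.86 349.81] [501.32 346.16]
```

View pics/c4.png

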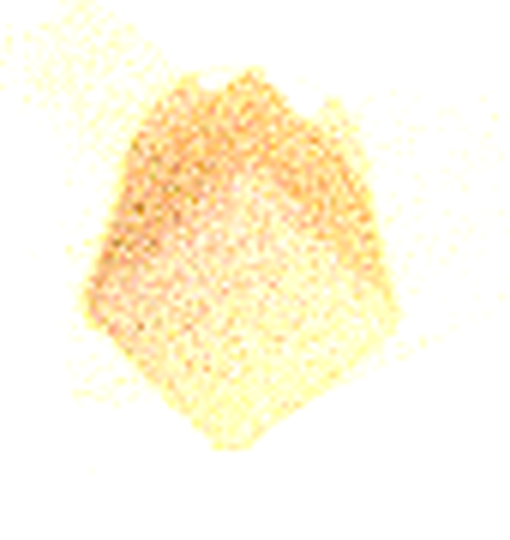

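Corners of the top face in the crop: left (88,305), bottom (230,450), right (400,320), top about (255,170).

Run:
```python
from h import *
np.set_printoptions(precision=3,suppress=True)
c=np.load('c3.npy',allow_pickle=True).item()
P=np.array([plane('wrist',(215+x/6,135+y/6),196,c)[:2] for x,y in[(88,305),(232,452),(400,318),(255,170)]])
e=np.roll(P,-1,0)-P
print(P,np.linalg.norm(e,axis=1),np.arctan2(e[:,1],e[:,0]),P.mean(0),(P[0]+P[2])/2)
print('shift/tool',to_tool([509.5,341.5,196]))
s=get_obs();M=R.from_rotvec(s['orientation']).as_matrix();print('tool y yaw',np.arctan2(M[1,1],M[0,1]),M[:,2])
```

```text
[[503.139 319.008]
 [530.086 333.495]
 [516.394 362.296]
 [489.999 347.421]] [30.595 31.889 30.298 31.304] [ 0.493  2.015 -2.628 -1.138] [509.904 340.555] [509.766 340.652]
shift/tool [ -4.135   1.779 126.005]
tool y yaw 1.3147528226359446 [-0.003 -0.003 -1.   ]
```

Handle centre (509.9,340.6) agrees with the rack hole (509.8,341.6), and the faces lie at yaw 0.47 mod 90°. The side measures 31 mm instead of 36 mm; the contrast threshold erodes the edges, and the centre is not affected. I turn the tool so the jaw axis has yaw 0.47, which keeps joint 6 in range either way round.

```bash
python3 -m jog '{"delta_rot":[[0,0,0.14],[0,0,0.28],[0,0,0.42],[0,0,0.56],[0,0,0.7]],"translation":[[-4.5,1.2,15],[-4.5,1.2,30],[-4.5,1.2,45],[-4.5,1.2,60],[-4.5,1.2,75]],"hand":[1,1,1,1,1]}'
python3 -m jog '{"delta_rot":[[0,0,0.12],[0,0,0.145],[0,0,0.145],[0,0,0.145]],"translation":[[0,0,10],[0,0,20],[0,0,20],[0,0,20]],"hand":[1,1,1,1]}'
python3 - <<'E'
from h import *
s=get_obs();M=R.from_rotvec(s['orientation']).as_matrix();print('yaw',np.arctan2(M[1,1],M[0,1]),M[:,2],s['qpos'],to_tool([509.9,341,133]))
E
```

```text
t: 6.45
ee_pos: [510.8, 338.8, 248.5]
orientation: [-1.458, -2.782, 0.002]
ft_force: [-1.3, -1.0, 0.1]
width: 87.9
t: 6.85
ee_pos: [511.3, 340.4, 229.6]
orientation: [-1.644, -2.677, 0.001]
ft_force: [0.2, -0.5, 0.1]
width: 87.8
yaw 0.46954904409278014 [-2.96594820e-04 -2.95872691e-04 -9.99999912e-01] [ 5.68073233e-01  4.00093630e-01  1.64856449e+00 -1.01143010e-04
  1.09334373e+00  9.85706580e-02] [ 1.16041702 -0.94765294 96.57014405]
```

```bash
python3 -m jog '{"delta_rot":[[0,0,0],[0,0,0],[0,0,0],[0,0,0],[0,0,0]],"translation":[[1,-1,25],[1,-1,50],[1,-1,75],[1,-1,96],[1,-1,96]],"hand":[1,1,1,1,1]}'
python3 -m jog '{"delta_rot":[[0,0,0],[0,0,0],[0,0,0],[0,0,0],[0,0,0]],"translation":[[0,0,0],[0,0,0],[0,0,0],[0,0,0],[0,0,0]],"hand":[-1,-1,-1,-1,-1]}'
python3 -m jog '{"delta_rot":[[0,0,0],[0,0,0],[0,0,0]],"translation":[[0,0,0],[0,0,0],[0,0,0]],"hand":[-1,-1,-1]}'
```

```text
t: 7.35
ee_pos: [508.6, 340.6, 131.5]
orientation: [-1.643, -2.676, 0.006]
ft_force: [-0.3, -0.5, -0.6]
width: 87.7
t: 7.85
ee_pos: [510.2, 341.8, 134.2]
orientation: [1.645, 2.676, 0.001]
ft_force: [-0.7, -0.4, -0.4]
width: 51.1
t: 8.15
ee_pos: [509.8, 341.6, 133.6]
orientation: [-1.646, -2.676, 0.001]
ft_force: [-2.5, -0.4, 2.9]
width: 35.9
```

Width is 35.9 mm, so the 36 mm handle is held. I lift it out and read the blade's orientation in the scene camera.

```bash
python3 -m jog '{"delta_rot":[[0,0,0],[0,0,0],[0,0,0],[0,0,0],[0,0,0]],"translation":[[0,0,-25],[0,0,-60],[0,0,-100],[0,0,-140],[0,0,-150]],"hand":[-1,-1,-1,-1,-1]}'
python3 - <<'E'
from h import *
s=get_obs();print(s['ee_pos'],s['width'],s['ft_force'])
a=snap('scene','s4.png');p=s['ee_pos'];t=proj('scene',[p[0],p[1],p[2]-110]);print(t)
x,y=(t-[45,55]).astype(int)
cv2.imwrite('pics/c5.png',cv2.resize(a[y:y+90,x:x+90],None,fx=6,fy=6,interpolation=cv2.INTER_CUBIC))
E
```

```text
t: 8.65
ee_pos: [511.7, 342.8, 287.9]
orientation: [1.644, 2.673, 0.01]
ft_force: [0.6, 0.8, -2.0]
width: 36.1
[511.72395453 342.80846864 287.92598429] 36.06947204203448 [ 0.55918527  0.75007462 -1.97506713]
[333.2892914  189.57084532]
```

View pics/c5.png

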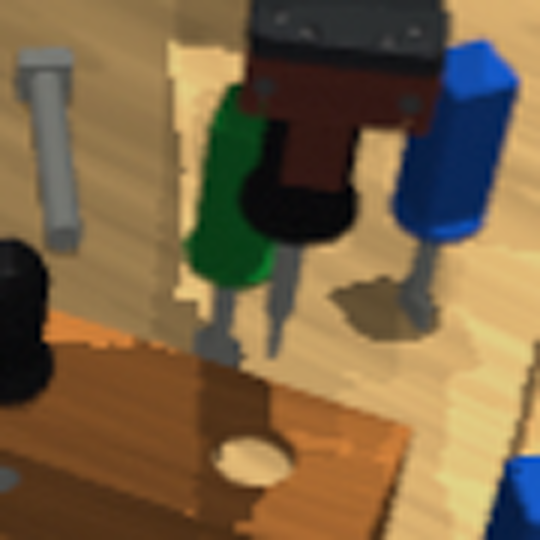

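In the scene crop the blade at (275,340) shows edge-on. The view direction is yaw ≈0.42, so the blade's width lies along the jaw axis (yaw 0.47). I need yaw -0.244, so a tool turn of +0.714. I carry the driver to above the screw.

```bash
python3 -m jog '{"delta_rot":[[0,0,0],[0,0,0],[0,0,0],[0,0,0],[0,0,0]],"translation":[[0,0,-30],[-35,-23,-40],[-70,-47,-40],[-105,-70,-40],[-140,-94,-40]],"hand":[-1,-1,-1,-1,-1]}'
python3 -m jog '{"delta_rot":[[0,0,0],[0,0,0],[0,0,0],[0,0,0],[0,0,0]],"translation":[[-30,-20,0],[-60,-40,0],[-90,-60,0],[-120,-80,0],[-150,-101,0]],"hand":[-1,-1,-1,-1,-1]}'
python3 -m jog '{"delta_rot":[[0,0,0.14],[0,0,0.28],[0,0,0.42],[0,0,0.56],[0,0,0.7]],"translation":[[-30,-20,0],[-60,-40,0],[-90,-60,0],[-120,-80,0],[-148,-99,0]],"hand":[-1,-1,-1,-1,-1]}'
python3 -m jog '{"delta_rot":[[0,0,0],[0,0,0.014],[0,0,0.014]],"translation":[[0,0,20],[0,0,55],[0,0,55]],"hand":[-1,-1,-1]}'
python3 - <<'E'
from h import *
s=get_obs();M=R.from_rotvec(s['orientation']).as_matrix();print('yaw',np.arctan2(M[1,1],M[0,1]),M[:,2],s['qpos'],to_tool([445.6,-182.6,84+110]))
E
```

```text
t: 9.2
ee_pos: [487.8, 172.6, 321.0]
orientation: [-1.644, -2.675, 0.004]
ft_force: [0.1, -0.1, -1.8]
width: 35.7
t: 9.7
ee_pos: [465.3, -6.4, 321.2]
orientation: [-1.644, -2.674, 0.003]
ft_force: [0.7, -0.0, -1.4]
width: 35.9
t: 10.2
ee_pos: [443.7, -183.0, 321.2]
orientation: [-2.467, -1.94, 0.003]
ft_force: [-0.1, 0.4, -3.3]
width: 35.9
t: 10.5
ee_pos: [441.2, -180.6, 262.9]
orientation: [-2.47, -1.925, 0.008]
ft_force: [-0.4, 0.5, -3.1]
width: 35.8
yaw -0.24695257411325366 [-0.01033423  0.00451121 -0.99993642] [-4.13432858e-01  1.57411705e-01  1.90181875e+00 -2.33067408e-05
  1.09363839e+00 -1.66459184e-01] [-1.00874677  5.48814299 68.88108598]
```

```bash
python3 -m jog '{"delta_rot":[[0,0,0],[0,0,0],[0,0,0],[0,0,0],[0,0,0]],"translation":[[-1,3,20],[-1,4,40],[-1,4,58],[-1,4,58],[-1,4,58]],"hand":[-1,-1,-1,-1,-1]}'
python3 - <<'E'
from h import *
np.set_printoptions(precision=2,suppress=True)
s=get_obs();M=R.from_rotvec(s['orientation']).as_matrix();p=s['ee_pos'];print('yaw',np.arctan2(M[1,1],M[0,1]),M[:,2],p,to_tool([445.6,-182.6,84+110]))
tip=p+M[:,2]*110
o=[];
for n in('scene','top','wrist'):
    a=snap(n,n+'5.png');t=proj(n,tip);q=proj(n,[445.6,-182.6,78]);print(n,t,q)
    x,y=(t-[30,45]).astype(int); o.append(cv2.resize(a[max(y,0):max(y,0)+90,x:x+64],(64*4,360),interpolation=cv2.INTER_CUBIC));print(x,y)
cv2.imwrite('pics/c6.png',np.hstack(o))
E
```

```text
t: 11.0
ee_pos: [448.8, -183.6, 210.8]
orientation: [-2.476, -1.932, 0.001]
ft_force: [0.2, -0.6, -2.4]
width: 35.8
yaw -0.24537829676742198 [-0.  0. -1.] [ 448.83 -183.59  210.81] [ 0.18 -3.36 16.81]
scene [202.04 123.34] [203.65 128.47]
172 78
top [390.44 218.37] [387.24 220.37]
360 173
wrist [255.58 185.57] [251.93 178.84]
225 140
```

View pics/c6.png

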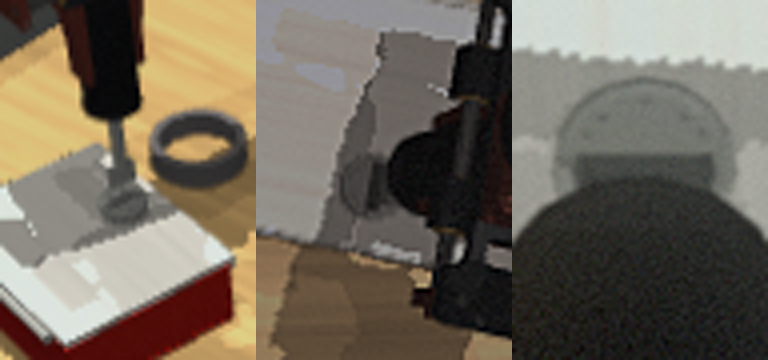

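The wrist view (right) shows the slot as a dark band at px (225+133/4, 140+155/4)=(258,179) parallel to the jaws, while the prediction was (252,179). My earlier slot fix used a calibration read after the arm had settled, so I recompute it with the pose at the picture's moment and compare it with this view.

Run:
```python
from h import *
np.set_printoptions(precision=2,suppress=True)
c=optics.calibration('wrist');s=get_obs()
def H(p,r):
    T=np.eye(4);T[:3,:3]=R.from_rotvec(r).as_matrix();T[:3,3]=p;return T
X=np.linalg.inv(H(s['ee_pos'],s['orientation']))@c['cam_to_world'];print(X)
c2=dict(c);c2['cam_to_world']=H([436.0,-190.5,260.1],[0.405,3.105,-0.006])@X;print(c2['cam_to_world'][:3,3])
g=cv2.cvtColor(cv2.imread('pics/w2.png'),6)[155:205,240:292]
n,l,st,ce=cv2.connectedComponentsWithStats((g<90).astype('u1'));i=1+st[1:,4].argmax();ys,xs=np.where(l==i);print(len(xs))
P=np.array([plane('wrist',(x+240,y+155),79,c2)[:2] for x,y in zip(xs,ys)])
e,v=np.linalg.eigh(np.cov(P.T));print('slot old',P.mean(0),'yaw',np.arctan2(*v[::-1,1]),np.sqrt(12*e))
g=cv2.cvtColor(cv2.imread('pics/wrist5.png'),6)
print(g[172:190,258]); print(g[182,236:282])
for u in(245,258.3,271):print(plane('wrist',(u,178.8),84,c)[:2])
print('tool shift of slot edge',to_tool(plane('wrist',(258.3,178.8),84,c)),'old slot',to_tool([*P.mean(0),79]))
```

```text
[[  -0.      0.96    0.26   72.21]
 [   1.      0.      0.     -0.11]
 [  -0.      0.26   -0.96 -162.13]
 [   0.      0.      0.      1.  ]]
[ 364.61 -171.26  421.45]
232
slot old [ 449.77 -186.51] yaw 2.897313003786182 [ 8.35 30.39]
[117 114 115 118 118 113  97  78  73  71  77  71  49  51  52  53  52  53]
[122 123 123 110  89  79  75  68  66  67  76  76  75  76  71  71  72  70
  65  75  72  70  77  78  70  73  70  75  77  75  76  73  74  73  78  71
  74  72  72  86 107 115 118 116 121 142]
[ 440.19 -179.7 ]
[ 451.41 -182.52]
[ 462.14 -185.22]
tool shift of slot edge [  1.96   1.29 127.66] old slot [ -2.32   0.66 132.66]
```

Both fixes now agree: the slot is at tool shift (-2.4, +0.8) from here. Across the slot the play is only ±2 mm, so I also check the driver's offset in the grip from the collar rim in the same picture.

Run:
```python
from h import *
np.set_printoptions(precision=2,suppress=True)
c=optics.calibration('wrist')
g=cv2.cvtColor(cv2.imread('pics/wrist5.png'),6)
z=get_obs()['ee_pos'][2]-34
pts=[]
for u in range(243,274):
    col=g[:,u].astype(int); v=next(v for v in range(181,200) if col[v]<60)-.5
    pts.append(to_tool(plane('wrist',(u,v),z,c))[:2])
P=np.array(pts);A=np.c_[2*P,np.ones(len(P))]
# radius fixed 24: fit centre
from scipy.optimize import least_squares
r=least_squares(lambda q:np.hypot(*(P-q).T)-24,[0,0]);print('collar centre',r.x,np.abs(r.fun).max(),P[len(P)//2])
```

```text
collar centre [-2.3  -0.46] 0.5466532659133811 [21.8   0.66]
```

The collar is at tool (-2.3,-0.5) and the slot at (-2.4,+0.8). The earlier rack-based estimate puts the driver nearer 0 in x, so I shift (-0.7,+1) and lower gently.

```bash
python3 -m jog '{"delta_rot":[[0,0,0],[0,0,0],[0,0,0],[0,0,0],[0,0,0]],"translation":[[-0.7,1,6],[-0.7,1,12],[-0.7,1,15],[-0.7,1,18],[-0.7,1,20]],"hand":[-1,-1,-1,-1,-1]}'
python3 -m jog '{"delta_rot":[[0,0,0],[0,0,0]],"translation":[[0,0,1],[0,0,1]],"hand":[-1,-1]}'
```

```text
t: 11.65
ee_pos: [449.4, -184.7, 190.1]
orientation: [-2.477, -1.932, 0.0]
ft_force: [-0.3, -0.1, -2.3]
width: 35.9
t: 11.85
ee_pos: [449.6, -184.7, 189.4]
orientation: [-2.477, -1.932, 0.0]
ft_force: [0.4, -0.2, -2.4]
width: 35.9
```

The tip is at about 80 mm with no contact, which is below the head's top (84), so the blade is in the slot. I continue to the floor.

```bash
python3 -m jog '{"delta_rot":[[0,0,0],[0,0,0],[0,0,0],[0,0,0]],"translation":[[0,0,1],[0,0,2],[0,0,3],[0,0,3]],"hand":[-1,-1,-1,-1]}'
```

```text
t: 12.25
ee_pos: [449.7, -184.8, 187.2]
orientation: [2.477, 1.932, 0.0]
ft_force: [-1.8, 1.0, 4.1]
width: 36.0
```

Contact at TCP z 187.2, so the tip is at ~77.6 mm, on the slot's floor. Now I turn clockwise (tool +z) while following it down with light pressure.

```bash
python3 -m jog '{"delta_rot":[[0,0,0],[0,0,0.1],[0,0,0.2],[0,0,0.3],[0,0,0.4]],"translation":[[0,0,1.2],[0,0.1,1.6],[0,0.3,2.1],[-0.1,0.4,2.5],[-0.1,0.5,3]],"hand":[-1,-1,-1,-1,-1]}'
python3 - <<'E'
from h import *
s=get_obs();M=R.from_rotvec(s['orientation']).as_matrix();print('yaw',np.arctan2(M[1,1],M[0,1]),s['ee_pos'],s['moment'],M.T@s['ft_force'],s['qpos'][5])
E
```

```text
t: 12.75
ee_pos: [451.2, -185.5, 185.6]
orientation: [2.812, 1.395, 0.003]
ft_force: [-4.0, 0.5, 16.5]
width: 35.8
yaw -0.6499037347818143 [ 451.15776085 -185.46762084  185.5741177 ] [0.2215064  1.09063785 0.03382219] [ -1.99865286  -3.4312416  -16.54784872] 0.2356508550951207
```

```bash
python3 -m jog '{"delta_rot":[[0,0,0.1],[0,0,0.2],[0,0,0.3],[0,0,0.4],[0,0,0.5]],"translation":[[0,0.1,0.5],[0,0.2,0.9],[-0.1,0.3,1.4],[-0.1,0.4,1.8],[-0.1,0.5,2.3]],"hand":[-1,-1,-1,-1,-1]}'
python3 - <<'E'
from h import *
s=get_obs();M=R.from_rotvec(s['orientation']).as_matrix();print('yaw',np.arctan2(M[1,1],M[0,1]),s['ee_pos'],s['moment'],M.T@s['ft_force'],s['qpos'][5])
E
```

```text
t: 13.25
ee_pos: [451.5, -186.1, 183.3]
orientation: [3.07, 0.656, 0.003]
ft_force: [-4.9, 0.3, 17.0]
width: 35.8
yaw -1.1496231795816139 [ 451.47872335 -186.10031436  183.34885704] [-0.07242579  1.24104477  0.03816745] [ -4.34928195  -2.25351525 -16.98226647] 0.7351870743228216
```

Sinking follows the turn (2.25 mm per 0.5 rad). I continue to the stop.

```bash
python3 -m jog '{"delta_rot":[[0,0,0.1],[0,0,0.2],[0,0,0.3],[0,0,0.4],[0,0,0.5]],"translation":[[0,0.1,0.5],[0,0.2,0.9],[-0.1,0.3,1.4],[-0.1,0.4,1.8],[-0.1,0.5,2.3]],"hand":[-1,-1,-1,-1,-1]}'
python3 - <<'E'
from h import *
s=get_obs();M=R.from_rotvec(s['orientation']).as_matrix();print('yaw',np.arctan2(M[1,1],M[0,1]),s['ee_pos'],s['moment'],M.T@s['ft_force'],s['qpos'][5])
E
python3 -m jog '{"delta_rot":[[0,0,0.06],[0,0,0.12],[0,0,0.18],[0,0,0.18]],"translation":[[0,0.1,0.3],[0,0.2,0.6],[-0.1,0.2,0.9],[-0.1,0.2,0.9]],"hand":[-1,-1,-1,-1]}'
python3 - <<'E'
from h import *
s=get_obs();M=R.from_rotvec(s['orientation']).as_matrix();print('yaw',np.arctan2(M[1,1],M[0,1]),s['ee_pos'],s['moment'],M.T@s['ft_force'],s['qpos'][5])
E
```

```text
t: 13.75
ee_pos: [451.4, -186.8, 181.1]
orientation: [3.137, -0.123, 0.003]
ft_force: [-4.0, -0.6, 18.7]
width: 35.9
yaw -1.6494209871963188 [ 451.44776639 -186.81623543  181.11321716] [-0.24652322  1.53483857  0.10702677] [ -3.94069413   0.98168602 -18.74297517] 1.2343141021078377
t: 14.15
ee_pos: [451.3, -187.0, 180.3]
orientation: [3.114, -0.401, 0.004]
ft_force: [-4.7, -1.3, 18.5]
width: 35.8
yaw -1.827106228564872 [ 451.25844362 -187.03126389  180.25093728] [-0.33327381  1.58320845  0.03417623] [ -4.1244408    2.46489973 -18.52968626] 1.4115628574305648
```

```bash
python3 -m jog '{"delta_rot":[[0,0,0.06],[0,0,0.12],[0,0,0.16],[0,0,0.16]],"translation":[[0,0.1,0.2],[0,0.1,0.3],[0,0.2,0.4],[0,0.2,0.4]],"hand":[-1,-1,-1,-1]}'
python3 - <<'E'
from h import *
s=get_obs();M=R.from_rotvec(s['orientation']).as_matrix();print('yaw',np.arctan2(M[1,1],M[0,1]),s['ee_pos'],s['moment'],M.T@s['ft_force'],s['joint_torque'][5])
E
```

```text
t: 14.55
ee_pos: [451.6, -187.3, 179.9]
orientation: [3.072, -0.648, 0.005]
ft_force: [-3.7, 0.3, 17.2]
width: 35.9
yaw -1.9865309574768943 [ 451.62813252 -187.27944928  179.89367975] [-0.13786204  1.21613543  0.08975755] [ -3.42280646   1.27320049 -17.23573588] 0.47717342153191566
```

```bash
python3 -m jog '{"delta_rot":[[0,0,0.05],[0,0,0.1],[0,0,0.15],[0,0,0.15]],"translation":[[0,0.1,0.1],[0,0.1,0.2],[0,0.2,0.3],[0,0.2,0.3]],"hand":[-1,-1,-1,-1]}'
python3 - <<'E'
from h import *
s=get_obs();M=R.from_rotvec(s['orientation']).as_matrix();print('yaw',np.arctan2(M[1,1],M[0,1]),s['ee_pos'],s['moment'],M.T@s['ft_force'],s['joint_torque'][5])
E
```

```text
t: 14.95
ee_pos: [451.7, -187.4, 179.7]
orientation: [3.016, -0.874, 0.006]
ft_force: [-3.7, -0.4, 18.0]
width: 36.2
yaw -2.1350047594738144 [ 451.71296175 -187.42924249  179.73486792] [0.06567191 1.10001453 0.75122521] [ -2.87023984   2.3584473  -17.97546042] 1.2048899754881859
```

The torque jumped (Mz 0.09→0.75 N m), so the end stop is reached. The total sink of about 7.3 mm agrees with that. I relieve the twist slightly, lift straight out, and look.

```bash
python3 -m jog '{"delta_rot":[[0,0,-0.04],[0,0,-0.08],[0,0,-0.08],[0,0,-0.08],[0,0,-0.08]],"translation":[[0,-0.1,0],[0,-0.2,0],[0,-0.2,-6],[0,-0.2,-20],[0,-0.2,-45]],"hand":[-1,-1,-1,-1,-1]}'
python3 -m jog '{"delta_rot":[[0,0,0],[0,0,-0.1],[0,0,-0.24],[0,0,-0.38],[0,0,-0.52]],"translation":[[0,0,-30],[0,0,-60],[0,0,-90],[0,0,-100],[0,0,-100]],"hand":[-1,-1,-1,-1,-1]}'
python3 -m jog '{"delta_rot":[[0,0,-0.14],[0,0,-0.28],[0,0,-0.42],[0,0,-0.56],[0,0,-0.56]],"translation":[[5,35,0],[15,75,0],[15,75,0],[15,75,0],[15,75,0]],"hand":[-1,-1,-1,-1,-1]}'
python3 - <<'E'
from h import *
np.set_printoptions(precision=2,suppress=True)
s=get_obs();M=R.from_rotvec(s['orientation']).as_matrix();print('yaw',np.arctan2(M[1,1],M[0,1]),s['ee_pos'],s['qpos'])
c=optics.calibration('wrist');np.save('c6.npy',c,allow_pickle=True)
w=snap('wrist','w6.png');a=snap('scene','s6.png')
print(proj('wrist',[449.7,-186.5,76],c),proj('scene',[449.7,-186.5,76]))
cv2.imwrite('pics/c7.png',np.hstack([cv2.resize(w,(480,360)),cv2.resize(a[60:180,140:240],(300,360))]))
E
```

```text
t: 15.45
ee_pos: [450.4, -185.2, 221.0]
orientation: [-3.047, 0.756, 0.002]
ft_force: [7.6, 5.4, -11.6]
width: 36.3
t: 15.95
ee_pos: [451.1, -186.5, 324.4]
orientation: [3.14, 0.063, 0.005]
ft_force: [-0.6, 0.8, -2.4]
width: 36.1
t: 16.45
ee_pos: [467.6, -260.7, 321.8]
orientation: [-3.003, -0.92, 0.001]
ft_force: [0.1, -0.0, -3.5]
width: 36.0
yaw -0.9759465314932982 [ 467.59 -260.71  321.83] [-0.53  0.19  1.72  0.    1.23  0.44]
[196.92 134.73] [202.01 129.11]
```

View pics/c7.png

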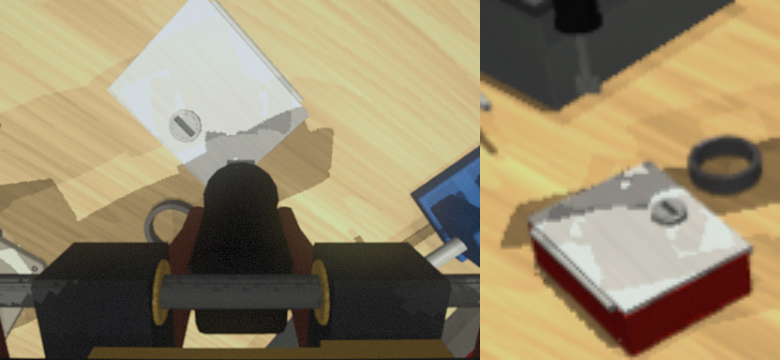

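The lid is shut and the screw sits low, with its slot visible at wrist (197,133). I measure the slot's yaw.

Run:
```python
from h import *
np.set_printoptions(precision=2,suppress=True)
c=np.load('c6.npy',allow_pickle=True).item()
g=cv2.cvtColor(cv2.imread('pics/w6.png'),6)[115:155,177:217]
print(g.min(),np.median(g))
for th in(70,85,100):
    n,l,st,ce=cv2.connectedComponentsWithStats((g<th).astype('u1'));i=1+st[1:,4].argmax();ys,xs=np.where(l==i)
    P=np.array([plane('wrist',(x+177,y+115),72,c)[:2] for x,y in zip(xs,ys)])
    e,v=np.linalg.eigh(np.cov(P.T));print(th,len(xs),P.mean(0),'yaw',np.arctan2(*v[::-1,1]),np.sqrt(12*e))
# case front-edge yaw from lid corners
L=[plane('wrist',np.array(q)*512/480,68,c)[:2] for q in[(205,0),(108,90),(303,100)]];print(L)
s=get_obs();print(to_tool([509.8,341.6,320]))
```

```text
98 192.0Traceback (most recent call last):
  File "<stdin>", line 7, in <module>
ValueError: attempt to get argmax of an empty sequence
```

Run:
```python
from h import *
np.set_printoptions(precision=2,suppress=True)
c=np.load('c6.npy',allow_pickle=True).item()
g=cv2.cvtColor(cv2.imread('pics/w6.png'),6)[115:155,177:217]
for th in(118,125,132):
    n,l,st,ce=cv2.connectedComponentsWithStats((g<th).astype('u1'));i=1+st[1:,4].argmax();ys,xs=np.where(l==i)
    P=np.array([plane('wrist',(x+177,y+115),72,c)[:2] for x,y in zip(xs,ys)])
    e,v=np.linalg.eigh(np.cov(P.T));print(th,len(xs),P.mean(0),'yaw',np.arctan2(*v[::-1,1]),np.sqrt(12*e))
print(to_tool([509.8,341.6,320]))
```

```text
118 46 [ 446.6  -190.91] yaw 1.474100528224244 [ 5.51 22.25]
125 137 [ 448.6  -185.42] yaw 1.3548336766612177 [ 6.63 29.06]
132 158 [ 448.78 -185.47] yaw 1.362006578060729 [ 7.48 30.08]
[ 370.24 -476.6     2.29]
```

The slot went from yaw -0.244 to -1.78, i.e. 1.54 rad clockwise from a small initial turn; with the torque stop and the 7 mm sink, the screw is home. I carry the driver back.

```bash
python3 -m jog '{"delta_rot":[[0,0,0],[0,0,0],[0,0,0],[0,0,0],[0,0,0]],"translation":[[20,-26,-5],[45,-58,-5],[71,-91,-5],[97,-125,-5],[123,-159,-5]],"hand":[-1,-1,-1,-1,-1]}'
python3 -m jog '{"delta_rot":[[0,0,0],[0,0,0],[0,0,0],[0,0,0],[0,0,0]],"translation":[[25,-32,0],[50,-64,0],[74,-96,0],[99,-128,0],[123,-159,0]],"hand":[-1,-1,-1,-1,-1]}'
python3 -m jog '{"delta_rot":[[0,0,-0.14],[0,0,-0.28],[0,0,-0.42],[0,0,-0.56],[0,0,-0.7]],"translation":[[25,-32,0],[50,-64,0],[74,-96,0],[99,-128,0],[124,-159,0]],"hand":[-1,-1,-1,-1,-1]}'
python3 -m jog '{"delta_rot":[[0,0,-0.14],[0,0,-0.28],[0,0,-0.42],[0,0,-0.56],[0,0,-0.7]],"translation":[[0,0,0],[0,0,0],[0,0,0],[0,0,0],[0,0,0]],"hand":[-1,-1,-1,-1,-1]}'
python3 -m jog '{"delta_rot":[[0,0,-0.046],[0,0,-0.046]],"translation":[[0,0,0],[0,0,0]],"hand":[-1,-1]}'
python3 - <<'E'
from h import *
s=get_obs();M=R.from_rotvec(s['orientation']).as_matrix();print('yaw',np.arctan2(M[1,1],M[0,1]),M[:,2],s['qpos'],to_tool([509.8,341.6,133.6]),s['width'])
E
```

```text
t: 17.05
ee_pos: [480.4, -58.2, 327.5]
orientation: [3.005, 0.915, 0.001]
ft_force: [1.4, -0.1, -2.2]
width: 35.6
t: 17.55
ee_pos: [493.1, 142.6, 327.6]
orientation: [-3.005, -0.916, -0.001]
ft_force: [0.4, -0.4, -2.8]
width: 36.3
t: 18.05
ee_pos: [506.6, 343.7, 327.4]
orientation: [2.503, 1.898, 0.0]
ft_force: [-0.2, 0.5, -2.0]
width: 36.1
t: 18.55
ee_pos: [506.7, 342.0, 327.2]
orientation: [-1.701, -2.641, 0.001]
ft_force: [-0.3, 0.5, -2.5]
width: 36.2
t: 18.75
ee_pos: [506.8, 341.9, 327.3]
orientation: [-1.646, -2.676, 0.0]
ft_force: [0.3, -0.1, -3.5]
width: 35.9
yaw 0.4678077536444527 [-2.28187932e-04 -1.26736379e-04 -9.99999966e-01] [5.74027555e-01 3.04259944e-01 1.55607881e+00 1.82452006e-05
 1.28151434e+00 1.06214593e-01] [ -1.62274562   2.61653283 193.67192346] 35.8827280550846
```

```bash
python3 -m jog '{"delta_rot":[[0,0,0],[0,0,0],[0,0,0],[0,0,0],[0,0,0]],"translation":[[-1.6,2.6,20],[-1.6,2.6,50],[-1.6,2.6,80],[-1.6,2.6,95],[-1.6,2.6,105]],"hand":[-1,-1,-1,-1,-1]}'
python3 -m jog '{"delta_rot":[[0,0,0],[0,0,0],[0,0,0],[0,0,0],[0,0,0]],"translation":[[0,0,20],[0,0,40],[0,0,60],[0,0,75],[0,0,83]],"hand":[-1,-1,-1,-1,-1]}'
python3 -m jog '{"delta_rot":[[0,0,0],[0,0,0],[0,0,0]],"translation":[[0,0,2],[0,0,4],[0,0,4.5]],"hand":[-1,-1,-1]}'
```

```text
t: 19.25
ee_pos: [509.7, 341.3, 221.1]
orientation: [-1.645, -2.676, 0.002]
ft_force: [0.2, -0.6, -2.8]
width: 35.8
t: 19.75
ee_pos: [510.2, 341.6, 138.6]
orientation: [-1.644, -2.677, 0.001]
ft_force: [-0.0, -0.5, -2.7]
width: 35.9
t: 20.05
ee_pos: [510.6, 341.8, 135.5]
orientation: [1.643, 2.677, 0.002]
ft_force: [-0.3, -0.3, -3.0]
width: 36.0
```

```bash
python3 -m jog '{"delta_rot":[[0,0,0],[0,0,0],[0,0,0]],"translation":[[0,0,1],[0,0,1.5],[0,0,1.5]],"hand":[-1,-1,-1]}'
```

```text
t: 20.35
ee_pos: [510.7, 341.8, 134.1]
orientation: [1.643, 2.677, 0.002]
ft_force: [-0.8, 0.0, 1.5]
width: 35.8
```

Contact: the force went from -3 to +1.5 N, so the collar rests on the rack. I release, rise clear and check.

```bash
python3 -m jog '{"delta_rot":[[0,0,0],[0,0,0],[0,0,0],[0,0,0],[0,0,0]],"translation":[[0,0,0],[0,0,0],[0,0,0],[0,0,0],[0,0,0]],"hand":[0.3,0.6,1,1,1]}'
python3 -m jog '{"delta_rot":[[0,0,0],[0,0,0],[0,0,0],[0,0,0],[0,0,0]],"translation":[[0,0,0],[0,0,-15],[0,0,-50],[0,0,-95],[0,0,-140]],"hand":[1,1,1,1,1]}'
python3 -m jog '{"delta_rot":[[0,0,0],[0,0,0],[0,0,0],[0,0,0],[0,0,0]],"translation":[[0,0,-40],[-20,-40,-60],[-40,-80,-60],[-60,-120,-60],[-60,-120,-60]],"hand":[1,1,1,1,1]}'
python3 - <<'E'
from h import *
a=snap('scene','s7.png');b=snap('top','t7.png')
cv2.imwrite('pics/c8.png',np.hstack([cv2.resize(a[100:250,130:390],(416,240)),cv2.resize(b[70:230,110:350],(360,240))]))
E
```

```text
t: 20.85
ee_pos: [510.2, 341.5, 133.3]
orientation: [1.643, 2.678, -0.0]
ft_force: [-0.1, -0.1, 0.0]
width: 72.7
t: 21.35
ee_pos: [509.9, 341.3, 275.7]
orientation: [-1.643, -2.678, 0.0]
ft_force: [0.0, -0.5, 0.6]
width: 87.7
t: 21.85
ee_pos: [427.1, 230.4, 334.5]
orientation: [1.645, 2.676, -0.002]
ft_force: [-0.3, 0.2, -0.4]
width: 87.7
```

View pics/c8.png

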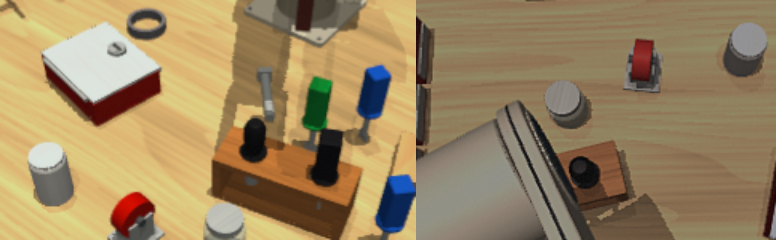

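The picture shows the lid shut, the driver upright in its own hole (scene crop (328,155)), the nut driver, caster, can and jar undisturbed, and the gripper clear. I hand in.

```bash
python3 -c "
from workcell import ctrl; print(ctrl.close_job())"
```

```text
the job is handed in; nothing more can be done
None
```

I finished the job and handed it in at about 22 s on the robot's clock (limit 72 s). No verdict came back.

- **Lid:** I pushed it shut with closed fingers. They stopped at z ≈ 68 mm, the height given for shut, with about 55 N at the wrist.
- **Screw:** I took the square-handled driver from the rack's left (+y) hole, seated its blade on the slot's floor and turned it clockwise under about 17 N. It reached the end stop: the torque jumped from 0.09 to 0.75 N m. It sank about 7.3 mm against the 7 mm given. The slot turned 1.54 rad in the wrist images, which fits a small starting turn before the 1.57 rad stop.
- **Driver:** I put it back in the same hole, where its collar made contact at about the same height as before. In the last scene picture it stands upright and the gripper is clear. The lid is shut, and the nut driver, caster, can and jar look unmoved by eye.

**Checks that disagreed:**
- My first fix of the slot was about 5 mm off, because I used a camera calibration read after the arm had settled. I corrected it from a second view before seating the blade.
- The handle's top face measured 31 mm instead of 36 mm in the picture, but the grip read 36 mm.
- The driver's offset in the grip came out differently from the collar and from the rack (about -2.3 mm and 0 mm), so I used a value in between.

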